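# Wiggle the pier parts out of their case and stack them

## Robot

A 6-joint arm with a two-finger parallel gripper is mounted at the origin on a cart in front of the work surface, level with it; the furniture and walls round the work are solid. World frame = base frame: x ahead of the robot, y to its left, z up, the work surface at z = 0. Lengths are in mm, angles in rad, forces in N, time in s.
With the tool pointing down it reaches from about 275 to 750 mm from the base axis. Payload 10.2 kg.
Tool frame: the origin (TCP) lies where the fingers leave the gripper's body, on its centre line; the fingertips stand 73 mm ahead of it and the grasp point (between the pads) lies 54 mm ahead of it; z points along the fingers, y is the line along which they close (so a half turn about z gives the same grasp; the last joint's range is limited). The gripper opens to 85 mm and grips with 20 to 120 N. Pads are 22 mm wide; open, the fingers measure 114 mm over their backs; the gripper's body (76 mm by 85 mm) begins 54 mm behind the grasp point. The pads swing forward as they close: fully open they stand 13 mm farther back than shut.
Start: joints at [-1.424, 0.313, 1.498, -0, 1.331, -0.223], TCP at [189.738, -489.521, 303.894] pointing down, gripper open.
Joint ranges: [-2.94, 2.94], [-0.97, 2.17], [0.19, 2.56], [-1.23, 4.37], [0.02, 3.11], [-2.88, 2.88]. Speed limits (rad/s): [2.39, 2.39, 3.01, 3.14, 3.14, 3.14].

## Interface

Orientations are given as a unit quaternion [w, x, y, z].
In Python, from rig import ctrl gives the robot as it stands.
- The arm moves only by the shell command python3 -m creep 'ROWS' [OPENING] [FORCE]. ROWS is JSON, a list that holds one entry, the list of rows, each a list of 6 numbers: the shift along the world's x, y, z in units of 25 mm (1.0 is 25 mm), then the turn, a rotation vector about the world's x, y, z in units of 5 degrees (1.0 is 5 degrees). In form: [[[x, y, z, ax, ay, az], ...]]. A call has 1 to 20 rows; each row is the pose to reach, as a shift and turn from the pose commanded when the call began; what a row does not reach only later rows make up. A row lasts 1/12 s, in which the tool goes at most 41.7 mm and 7.16 degrees, less where a joint would pass 70% of its speed; a pose out of reach is approached as far as the arm can. A call with a gripper value outside its range is refused whole. OPENING is the finger opening in mm, from 0 to 85.4, set as the call begins (- or left out, the last holds). The fingers move at their own pace and stop on an object; FORCE is the grip in N (left out, the last holds). Time passes only in rows, so rows that repeat a pose let the fingers close. It gives the time, the measured TCP pose, the force, the opening and the grip force at its end, in the units of the state.
- ctrl.sense(): the state, without advancing time (a new reading comes with each control period).
- ctrl.capture(name): name is "scene" or "top" or "wrist"; returns a dict with "image" (400x640x3 uint8, red, green, blue), "fx", "fy", "cx", "cy" (pixels), "k1" (the pictures are not rectified: a ray, as slopes to the right and down, at radius r is drawn at 1 + k1 r^2 times it, then the intrinsics apply), "R" (3x3) and "t" (3): a world point X has camera coordinates R X + t. Camera axes: x right, y down, z forward; pixel columns grow to the right and rows downward; lengths in mm; the calibration is good to about 2 mm. A picture is of the moment at which its call begins. There is no depth.
- ctrl.finish_job(): hands the job in; it is judged then, once.
The state is a dict: "time_s": time; "joints": joint angles; "dq": joint speeds; "tau": joint torques, N m; "eef_pos": TCP position; "ee_rot": TCP orientation; "force": force on the tool from outside, world axes, zero at the start; "wrist_torque": the same for the moment, N m; "grip_width": opening from 0.0 (shut) to 1.0 (fully open); "grip_force": force on a finger pad.
Only numpy, scipy, OpenCV 4.12 (cv2) and the standard library are available. Lean on these libraries where they do the work, as an engineer would, in place of code of your own. Each camera call takes 0.05 s, during which the arm holds its last target. There are 200 camera calls.

## Task

Build the model bridge pier: draw the column and then the T-shaped cap out of the tight cutouts of their case and stack them on the pier foot, the column first and the cap on top, each square and with its lug dropped fully into the notch below. Draw each part out with small sideways wiggles, because a straight pull brings the grey insert up with it, and the insert must stay down in the case. Leave the glue bottle, the paint jar and the sanding block standing where they are.

Things in the scene. Friction and masses are not known exactly. Their poses are not given: they have to be found in the camera images.
- case: Open black case, 128 x 172 x 34 mm, fixed, with two steel latches on its -x side. Origin: centre of its underside, z up. A grey insert fills it, top face 42 mm above the bench. The insert has two cutouts side by side; one holds the column and the other the cap (either way round), upright, with the same axes as the case (lugs towards its +x). Tall bins stand behind, to the left.
- insert (a joint): Height by which the grey insert has risen (m): 0 = down, at most 0.03. Only weight keeps it down (6.5 N lifts it empty, 9 N with a part in it). A cutout holds a part with 10 to 14 N against a straight pull, which lifts the insert. Sliding the part to and fro along the case's x turns that friction sideways: strokes of 5 to 12 mm climbing about 2 mm each leave it down. Arms give 2 to 4 mm.
- cutout0 (a point): Centre of the mouth of the cutout at the case's +y side, in the insert's top face; axes as the case's. The cutout is 80 mm (x) by 38 mm (y) and 33 mm deep. Sprung rubber liners on its long sides, 4 to 16 mm below the mouth, clamp the part's y faces; in x the part has 6 to 10 mm of free play at each end.
- cutout1 (a point): The same for the like cutout at the case's -y side, 75 mm from the other. In either, the part's lug tip stands on the floor; the part is free of the liners once raised by 22 mm, and its lug is out of the cutout once raised by 34 mm.
- column_center (a point): Centre of the column, a grey upright block, body 64 (x) x 28 (y) x 72 mm high, 0.11 to 0.23 kg. Under it a lug, 20 x 14 mm (tip 16 x 10) and 8 mm high, 14 mm off-centre to its own +x; in its top a notch 25 x 19 mm, 10 mm deep, also 14 mm to +x. In the case its top 47 mm stand out of the insert, with room beside the y faces to grip across the 28 mm, firmly: a weak grip lets it pitch.
- cap_center (a point): Point on the cap's axis, 36 mm above its body's underside and 36 mm below its head's top. The cap is a grey T without a notch: shank 64 (x) x 28 (y) x 56 mm high, head 92 x 28 x 16 mm, two 4 mm ribs on top; 0.12 to 0.26 kg. Lug as the column's, 14 mm to its own +x. It stands as high in the case as the column and is gripped the same way.
- foot_top (a point): Centre of the pier foot's top, 20 mm above the bench. The foot is fixed: grey block 90 (x) x 56 (y) mm on a plinth 104 x 68 x 8 mm; in its top a notch 25 x 19 mm, 10 mm deep, centred 14 mm to +x. Seated, the column's centre is 36 mm above this point with its x axis the same way, and the cap's point is 72 mm above the column's centre.
- glue_bottle: Glue bottle, 30 mm across, 100 mm high, loose, standing between the case and the foot. Origin: centre of its underside. To be left alone.
- paint_jar: Paint jar, 26 mm across, 34 mm high, loose, standing near the foot. Origin: centre of its underside. To be left alone.
- sanding_block: Brown sanding block, 34 (x) x 62 (y) x 18 mm, loose, standing near the foot. Origin: centre of its underside. To be left alone.
There are look-alikes about, which are no part of the job. What is shaped like the part that bears column_center but brown or orange is not meant.

How it is judged (in metres and radians):
On the way:
1. the column stands seated in the foot, its lug in the foot's notch (x of column_center in the frame of foot_top between -0.005 and 0.005 m and y of column_center in the frame of foot_top between -0.005 and 0.005 m and z of column_center in the frame of foot_top between 0.033 and 0.039 m and angle between the x axis of column_center and the x axis of foot_top, either way round below 0.15 rad and angle between column_center's own z axis and vertical below 0.05 rad), for 0.2 s.
At the end, for the whole second after the job is handed in: The column is seated on the foot and the cap on the column, each within 5 mm sideways and 3 mm in height of its seated place, square within 0.15 rad and upright within 0.05 rad; the insert is down within 3 mm; the bystanders are at rest (all of step 1 and x of cap_center in the frame of column_center between -0.005 and 0.005 m and y of cap_center in the frame of column_center between -0.005 and 0.005 m and z of cap_center in the frame of column_center between 0.069 and 0.075 m and angle between the x axis of cap_center and the x axis of column_center, either way round below 0.15 rad and angle between cap_center's own z axis and vertical below 0.05 rad and value of joint insert below 0.003 m and linear speed of each of glue_bottle, paint_jar, sanding_block below 0.02 m/s); the robot touches nothing.
It fails at once if the insert was lifted more than 6 mm out of the case (value of joint insert above 0.006 m).
It fails at once if the glue bottle was moved more than 25 mm or tipped (distance of glue_bottle from where it was at the start of the episode above 0.025 m or angle between glue_bottle's own z axis and vertical above 0.4 rad).
It fails at once if the paint jar was moved more than 25 mm or tipped (distance of paint_jar from where it was at the start of the episode above 0.025 m or angle between paint_jar's own z axis and vertical above 0.4 rad).
It fails at once if the sanding block was moved more than 25 mm or tipped (distance of sanding_block from where it was at the start of the episode above 0.025 m or angle between sanding_block's own z axis and vertical above 0.4 rad).
It also fails if it takes over 72 s, if anything falls off the work surface, if the arm or the gripper's body presses on something with over 40 N, if the wrist force passes 120 N, or if a joint passes its speed limit or range.

## Working session

There is one attempt and no reset: what is moved stays moved. The work goes in short steps, Python scripts to look and compute and a shell command to move; the robot and the scene stay as the last step left them, time stands still between calls to the robot, and variables do not carry over. Pictures are saved under pics/ and viewed, at most 10 in all, crops included, and the job is handed in when it is done.

```bash
mkdir -p pics
cat > h.py <<'E'
import numpy as np, cv2
from rig import ctrl
from scipy.spatial.transform import Rotation as Rn
def cap(n):
    c=ctrl.capture(n); c['image']=np.array(c['image'],dtype=np.uint8); c['R']=np.array(c['R']);c['t']=np.array(c['t']); return c
def ray(c,u,v):
    K=np.array([[c['fx'],0,c['cx']],[0,c['fy'],c['cy']],[0,0,1.]])
    p=cv2.undistortPoints(np.array([[[u,v]]],float),K,np.array([c['k1'],0,0,0.]))[0,0]
    return -c['R'].T@c['t'], c['R'].T@np.array([p[0],p[1],1])
def onz(c,u,v,z):
    o,d=ray(c,u,v); return o+d*(z-o[2])/d[2]
def proj(c,X):
    q=c['R']@np.array(X,float)+c['t']; x,y=q[:2]/q[2]; s=1+c['k1']*(x*x+y*y)
    return np.array([c['fx']*x*s+c['cx'],c['fy']*y*s+c['cy']])
def save(c,n): cv2.imwrite('pics/'+n,c['image'][:,:,::-1])
E
python3 - <<'E'
from h import *
import pickle
for n in('scene','top'):
    c=cap(n); save(c,n+'0.png'); pickle.dump(c,open(n+'0.pkl','wb')); print(n,-c['R'].T@c['t'],c['fx'],c['k1'])
s=ctrl.sense();print(s['eef_pos'],s['ee_rot'],s['force'],s['time_s'])
E
```

```text
scene [241.83825412 677.85448971 928.13803021] 460.11678409798543 -0.03657615950277756
top [ 513.26872866   28.30149725 1277.20644234] 456.422211843647 -0.0019015755218637726
[ 189.70146357 -489.38049955  303.40132503] [-5.56551428e-04  9.82957021e-01  1.83834666e-01  2.13241696e-06] [-0.18426064  0.44872326  0.00575629] 0.1
```

View pics/scene0.png

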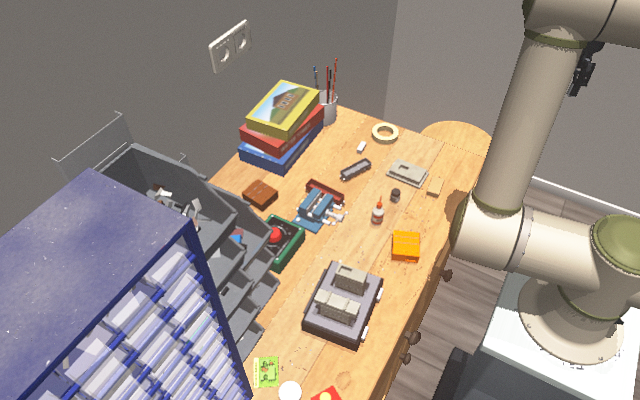

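View pics/top0.png

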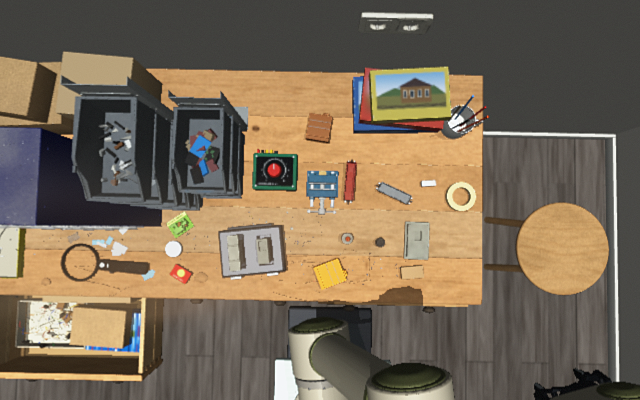

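The scene view shows the case at about (343,302), the foot at (407,172) and the bottle at (378,212). In the top view the case is at (252,250), the foot at (417,240), the bottle at (347,238), the jar at (380,242) and the sanding block at (411,272). I'll enlarge both.

Run:
```python
import cv2,numpy as np
a=cv2.imread('pics/top0.png'); s=cv2.imread('pics/scene0.png')
A=cv2.resize(a[215:290,210:300],None,fx=4.4,fy=4.4,interpolation=cv2.INTER_CUBIC)
B=cv2.resize(a[210:285,390:440],None,fx=4.4,fy=4.4,interpolation=cv2.INTER_CUBIC)
C=cv2.resize(s[255:350,295:390],None,fx=2.7,fy=2.7,interpolation=cv2.INTER_CUBIC)
D=cv2.resize(s[150:245,360:450],None,fx=2.7,fy=2.7,interpolation=cv2.INTER_CUBIC)
o=np.zeros((600,800,3),np.uint8)
for im,y,x in((A,0,0),(B,0,400),(C,335,0),(D,335,300)): o[y:y+im.shape[0],x:x+im.shape[1]]=im
cv2.imwrite('pics/c0.png',o)
```

```text
(no output)
```

View pics/c0.png

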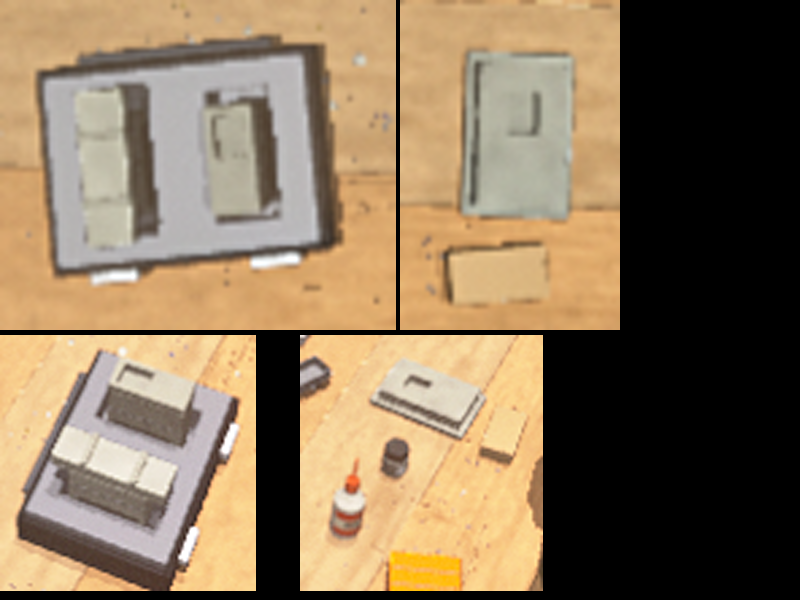

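Run:
```python
from h import *
import pickle
c=pickle.load(open('top0.pkl','rb'))
A=lambda u,v,z:onz(c,210+u/4.4,215+v/4.4,z).round(1)
B=lambda u,v,z:onz(c,390+(u-400)/4.4,210+v/4.4,z).round(1)
print('insert corners',[A(*p,42) for p in((40,72),(305,52),(325,243),(58,272))])
print('column',A(238,160,89),'cap',A(106,168,94))
print('plinth',[B(*p,8) for p in((470,52),(573,55),(568,217),(462,213))])
print('bottle',onz(c,347,239,50),'jar',onz(c,380,242,34),'block',onz(c,411.5,272,18))
s=ctrl.sense();R=Rn.from_quat(np.roll(s['ee_rot'],-1)).as_matrix();print(R.round(3))
w=cap('wrist');print(-w['R'].T@w['t'],w['R'].round(2),w['fx'])
```

```text
insert corners [array([496.8, 313.1,  42. ]), array([512.4, 150.8,  42. ]), array([396.2, 135.5,  42. ]), array([375.3, 298. ,  42. ])]
column [448.2 183.9  89. ] cap [442.2 260.5  94. ]
plinth [array([ 533.5, -197.1,    8. ]), array([ 532.9, -262.2,    8. ]), array([ 431.1, -259.8,    8. ]), array([ 432.2, -193.2,    8. ])]
bottle [483.55062183 -32.27300559  50.        ] jar [ 476.87383135 -122.76804424   34.        ] block [ 396.26996738 -212.10068262   18.        ]
[[ 0.932  0.361 -0.   ]
 [ 0.361 -0.932  0.001]
 [ 0.    -0.001 -1.   ]]
[ 258.0295902  -463.05882752  372.32918973] [[ 0.36 -0.93 -0.  ]
 [-0.89 -0.35  0.29]
 [-0.27 -0.1  -0.96]] 291.2444506026512
```

```bash
python3 -m creep '[[[11.6,10.4,-2,0,0,-4.4],[11.6,10.4,-2,0,0,-4.4],[11.6,10.4,-2,0,0,-4.4],[11.6,10.4,-2,0,0,-4.4],[11.6,10.4,-2,0,0,-4.4],[11.6,10.4,-2,0,0,-4.4],[11.6,10.4,-2,0,0,-4.4],[11.6,10.4,-2,0,0,-4.4],[11.6,10.4,-2,0,0,-4.4],[11.6,10.4,-2,0,0,-4.4],[11.6,10.4,-2,0,0,-4.4],[11.6,10.4,-2,0,0,-4.4],[11.6,10.4,-2,0,0,-4.4],[11.6,10.4,-2,0,0,-4.4]]]' 70
python3 - <<'E'
from h import *
import pickle
c=cap('wrist');save(c,'w1.png');pickle.dump(c,open('w1.pkl','wb'))
E
```

```text
time_s: 1.32
eef_pos: [479.2, -230.3, 254.0]
ee_rot: [0.0, 1.0, -0.008, -0.0]
force: [0.0, -0.9, 0.6]
grip_width: 0.819
grip_force: 0.0
```

View pics/w1.png

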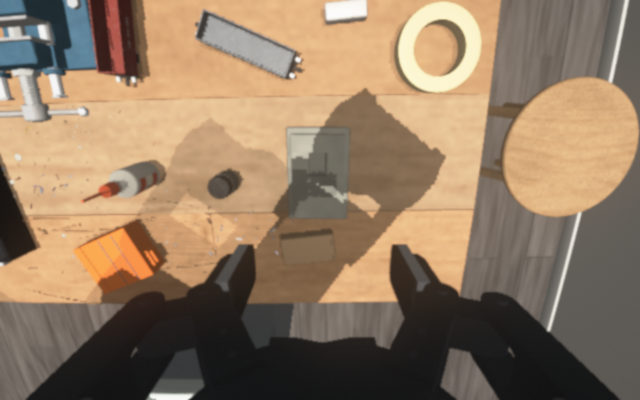

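```bash
python3 -m creep '[[[-1.4,18,0,0,0,1.25],[-1.4,18,0,0,0,1.25],[-1.4,18,0,0,0,1.25],[-1.4,18,0,0,0,1.25],[-1.4,18,0,0,0,1.25],[-1.4,18,0,0,0,1.25],[-1.4,18,0,0,0,1.25],[-1.4,18,0,0,0,1.25],[-1.4,18,0,0,0,1.25],[-1.4,18,0,0,0,1.25],[-1.4,18,0,0,0,1.25],[-1.4,18,0,0,0,1.25],[-1.4,18,0,0,0,1.25],[-1.4,18,0,0,0,1.25],[-1.4,18,0,0,0,1.25]]]'
python3 - <<'E'
from h import *
import pickle
c=cap('wrist');save(c,'w2.png');pickle.dump(c,open('w2.pkl','wb'))
a=c['image'][:,:,::-1]; b=cv2.imread('pics/w1.png')
b=np.clip(b[115:230,275:365].astype(float)*1.8,0,255).astype(np.uint8)
o=np.zeros((600,800,3),np.uint8)
A=cv2.resize(a[80:280,220:420],None,fx=2.2,fy=2.2,interpolation=cv2.INTER_CUBIC)
B=cv2.resize(b,None,fx=4,fy=4,interpolation=cv2.INTER_CUBIC)
o[:440,:440]=A; o[:460,440:800]=B
cv2.imwrite('pics/c1.png',o)
E
```

```text
time_s: 2.62
eef_pos: [445.1, 219.1, 254.0]
ee_rot: [0.0, 0.999, 0.046, 0.0]
force: [1.0, -0.2, 0.1]
grip_width: 0.822
grip_force: 0.0
```

View pics/c1.png

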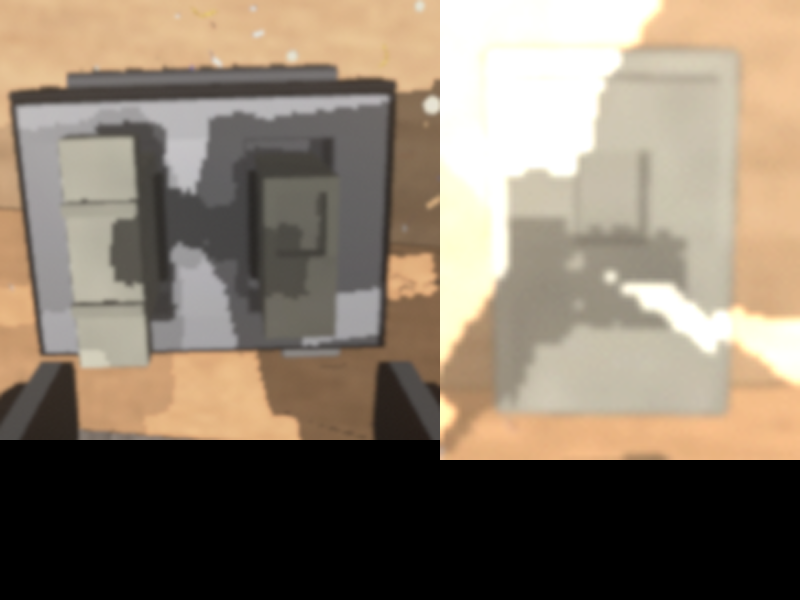

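Run:
```python
from h import *
import pickle
w1=pickle.load(open('w1.pkl','rb'));w2=pickle.load(open('w2.pkl','rb'))
A=lambda u,v,z:onz(w2,220+(u+.5)/2.2-.5,80+(v+.5)/2.2-.5,z)[:2]
B=lambda u,v,z:onz(w1,275+(u-440+.5)/4-.5,115+(v+.5)/4-.5,z)[:2]
def rep(n,P):
    P=np.array(P); l=lambda a,b:np.linalg.norm(P[a]-P[b]).round(1)
    yw=lambda a,b:np.degrees(np.arctan2(*(P[a]-P[b])[::-1])).round(2)
    print(n,P.round(1).tolist(),'c',P.mean(0).round(1),'L',l(0,3),l(1,2),'W',l(0,1),l(3,2),'yaw',yw(0,3),yw(1,2))
q=lambda f,z,*p:[f(*a,z) for a in p]
rep('col',q(A,89,(264,177),(338,177),(335,337),(264,337)))
rep('cap',q(A,91,(62,140),(134,136),(148,362),(82,366)))
rep('ins',q(A,42,(14,103),(390,95),(383,345),(42,353)))
for z in(8,20): rep('foot',q(B,z,(488,50),(738,50),(730,410),(497,410)))
rep('notch',q(B,20,(577,150),(650,150),(650,242),(577,242)))
```

```text
col [[481.5, 207.7], [484.0, 180.6], [420.8, 172.6], [418.3, 200.7]] c [451.2 190.4] L 63.6 63.7 W 27.2 28.1 yaw 6.35 7.19
cap [[488.4, 281.4], [492.1, 255.7], [404.1, 245.6], [399.9, 271.7]] c [446.1 263.6] L 89.0 88.6 W 26.0 26.5 yaw 6.28 6.59
ins [[496.0, 314.1], [514.2, 154.4], [399.3, 138.5], [379.9, 300.8]] c [447.4 227. ] L 116.8 116.0 W 160.8 163.5 yaw 6.57 7.89
foot [[536.7, -194.4], [535.7, -260.3], [434.8, -259.1], [435.8, -192.0]] c [ 485.8 -226.4] L 101.0 101.0 W 65.9 67.1 yaw -1.36 -0.66
foot [[537.3, -195.8], [536.4, -259.2], [439.3, -258.0], [440.2, -193.5]] c [ 488.3 -226.6] L 97.1 97.1 W 63.4 64.5 yaw -1.36 -0.66
notch [[511.7, -217.7], [511.4, -236.6], [487.0, -236.4], [487.3, -217.0]] c [ 499.4 -226.9] L 24.3 24.3 W 18.9 19.4 yaw -1.59 -0.58
```

```bash
python3 -m creep '[[[0.24,-1.16,0,0,0,0.27],[0.24,-1.16,0,0,0,0.27],[0.24,-1.16,-1,0,0,0.27],[0.24,-1.16,-2,0,0,0.27],[0.24,-1.16,-3,0,0,0.27],[0.24,-1.16,-4,0,0,0.27],[0.24,-1.16,-4.7,0,0,0.27],[0.24,-1.16,-5.2,0,0,0.27],[0.24,-1.16,-5.3,0,0,0.27],[0.24,-1.16,-5.3,0,0,0.27],[0.24,-1.16,-5.3,0,0,0.27],[0.24,-1.16,-5.3,0,0,0.27]]]' 50
python3 - <<'E'
from h import *
c=cap('wrist');save(c,'w3.png')
s=ctrl.sense();print(s['eef_pos'],s['force'])
E
```

```text
time_s: 3.67
eef_pos: [451.2, 191.3, 122.4]
ee_rot: [-0.0, 0.998, 0.059, 0.001]
force: [-0.4, -0.5, 0.6]
grip_width: 0.584
grip_force: 0.0
[451.2159248  191.37887342 122.36119299] [-0.85145942  0.22370877 -0.07401787]
```

View pics/w3.png

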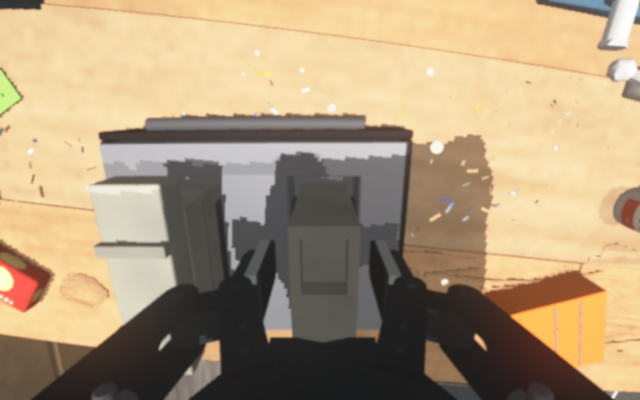

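The column (centre x≈324) stands between the fingers (262 and 380), so I'll close on it.

```bash
python3 -m creep '[[[0,0,0,0,0,0],[0,0,0,0,0,0],[0,0,0,0,0,0],[0,0,0,0,0,0],[0,0,0,0,0,0],[0,0,0,0,0,0],[0,0,0,0,0,0],[0,0,0,0,0,0]]]' 15 100
```

```text
time_s: 4.38
eef_pos: [450.9, 191.5, 122.1]
ee_rot: [0.0, 0.998, 0.059, 0.0]
force: [-3.1, -1.2, 5.4]
grip_width: 0.321
grip_force: 97.9
```

```bash
python3 -m creep '[[[0.2,0.023,0,0,0,0],[0,0,0,0,0,0],[-0.2,-0.023,0.02,0,0,0],[0,0,0.06,0,0,0],[0.2,0.023,0.1,0,0,0],[0,0,0.14,0,0,0],[-0.2,-0.023,0.18,0,0,0],[0,0,0.22,0,0,0],[0.2,0.023,0.26,0,0,0],[0,0,0.3,0,0,0],[-0.2,-0.023,0.34,0,0,0]]]'
python3 - <<'E'
from h import *
c=cap('wrist');save(c,'w4.png')
s=ctrl.sense();print(s['eef_pos'],s['force'],s['wrist_torque'])
E
```

```text
time_s: 5.3
eef_pos: [447.4, 190.9, 130.1]
ee_rot: [-0.0, 0.998, 0.059, 0.003]
force: [11.4, -0.4, -6.7]
grip_width: 0.312
grip_force: 98.9
[446.82954891 190.87866944 130.44331626] [ 8.48697254 -0.1590991  -9.93901955] [-0.16283935 -1.493919    0.00539298]
```

```bash
cat >> h.py <<'E'
def lift(c0,c1,pts=((90,187),(165,183),(97,250)),z=91):
    g=[cv2.cvtColor(c['image'],cv2.COLOR_RGB2GRAY) for c in(c0,c1)]
    X=[onz(c0,u,v,z) for u,v in pts]
    p0=np.array(pts,np.float32).reshape(-1,1,2); p1=np.array([proj(c1,x) for x in X],np.float32).reshape(-1,1,2)
    q,st,e=cv2.calcOpticalFlowPyrLK(g[0],g[1],p0,p1.copy(),winSize=(21,21),flags=cv2.OPTFLOW_USE_INITIAL_FLOW)
    for x,a,b in zip(X,p1,q):
        J=proj(c1,x+[0,0,5])-proj(c1,x); print('pred',a[0].round(1),'seen',b[0].round(1),'5mm rise=',J.round(1))
E
python3 - <<'E'
from h import *
import pickle
c=cap('wrist'); pickle.dump(c,open('w4.pkl','wb'))
# rebuild w3 with pose from camera-to-tool
s=ctrl.sense(); Rt=Rn.from_quat(np.roll(s['ee_rot'],-1)).as_matrix(); p=np.array(s['eef_pos'])
o=-c['R'].T@c['t']; Rc=c['R']@Rt; oc=Rt.T@(o-p)
p3=np.array([451.216,191.379,122.361]); R3=Rn.from_quat([.998,.059,.0005,0]).as_matrix()
c3=dict(c); c3['image']=cv2.imread('pics/w3.png')[:,:,::-1]; c3['R']=Rc@R3.T; c3['t']=-c3['R']@(p3+R3@oc)
c3['image']=np.ascontiguousarray(c3['image']);c['image']=np.ascontiguousarray(c['image'])
pickle.dump(c3,open('w3.pkl','wb')); lift(c3,c); lift(c3,c,((101,142),(408,138)),42); print(s['eef_pos'],s['force'])
E
```

```text
pred [103.6 171.1] seen [102.6 171.7] 5mm rise= [-9.5  2.6]
pred [174.5 167.1] seen [174.7 167.8] 5mm rise= [-6.6  2.5]
pred [109.  231.8] seen [109.5 231.8] 5mm rise= [-8.6  4.9]
pred [110.5 132.9] seen [110.1 133.3] 5mm rise= [-6.5  0.7]
pred [404.2 129. ] seen [404.2 129.7] 5mm rise= [2.6 0.5]
[446.89476621 190.88236721 130.42121351] [ 6.09689891 -2.580526   -6.39021659]
```

The insert is still down (under 0.5 mm) and the column has risen 8 mm, so I'll keep wiggling.

```bash
python3 -m creep '[[[0.2,0.023,0.03,0,0,0],[0.4,0.046,0.07,0,0,0],[0.2,0.023,0.11,0,0,0],[0,0,0.15,0,0,0],[0.2,0.023,0.19,0,0,0],[0.4,0.046,0.23,0,0,0],[0.2,0.023,0.27,0,0,0],[0,0,0.31,0,0,0],[0.2,0.023,0.35,0,0,0],[0.4,0.046,0.39,0,0,0],[0.2,0.023,0.43,0,0,0],[0,0,0.47,0,0,0],[0.2,0.023,0.51,0,0,0],[0.4,0.046,0.55,0,0,0],[0.2,0.023,0.59,0,0,0],[0,0,0.63,0,0,0],[0.2,0.023,0.67,0,0,0],[0.4,0.046,0.71,0,0,0],[0.2,0.023,0.75,0,0,0],[0.2,0.023,0.79,0,0,0]]]'
python3 - <<'E'
from h import *
import pickle
c=cap('wrist');save(c,'w5.png');c3=pickle.load(open('w3.pkl','rb'));lift(c3,c)
s=ctrl.sense();print(s['eef_pos'],s['force'],s['wrist_torque'])
E
```

```text
time_s: 7.07
eef_pos: [450.4, 191.5, 149.8]
ee_rot: [-0.0, 0.998, 0.059, -0.0]
force: [-0.1, -0.4, -1.6]
grip_width: 0.315
grip_force: 100.0
pred [135.2 170.2] seen [129.1 170.1] 5mm rise= [-6.9  2.3]
pred [196.5 166.8] seen [195.6 165.5] 5mm rise= [-4.8  2.2]
pred [138.4 222.5] seen [138.5 223.4] 5mm rise= [-6.4  4. ]
[450.57874289 191.50732385 149.90804117] [ 0.43269124 -0.75256715 -0.63689474] [-0.017613    0.04420313 -0.01511717]
```

```bash
python3 -m creep '[[[0,0,1,0,0,0],[0,0,2.2,0,0,0],[0,0,3.4,0,0,0],[0,0,4,0,0,0],[1.39,-16.72,4.2,0,0,-1.55],[1.39,-16.72,4.2,0,0,-1.55],[1.39,-16.72,4.2,0,0,-1.55],[1.39,-16.72,4.2,0,0,-1.55],[1.39,-16.72,4.2,0,0,-1.55],[1.39,-16.72,4.2,0,0,-1.55],[1.39,-16.72,4.2,0,0,-1.55],[1.39,-16.72,4.2,0,0,-1.55],[1.39,-16.72,4.2,0,0,-1.55],[1.39,-16.72,4.2,0,0,-1.55],[1.39,-16.72,4.2,0,0,-1.55],[1.39,-16.72,4.2,0,0,-1.55],[1.39,-16.72,4.2,0,0,-1.55],[1.39,-16.72,4.2,0,0,-1.55]]]'
python3 - <<'E'
from h import *
import pickle
c=cap('wrist');save(c,'w6.png');pickle.dump(c,open('w6.pkl','wb'))
t=cap('scene');
o=np.zeros((400,800,3),np.uint8);o[:,:640]=c['image'][:,:,::-1];o[:150,640:800]=cv2.resize(t['image'][90:240,330:490,::-1],(160,150));cv2.imwrite('pics/c6.png',o)
print(ctrl.sense()['eef_pos'],ctrl.sense()['force'])
E
```

```text
time_s: 8.62
eef_pos: [485.5, -225.3, 254.6]
ee_rot: [-0.0, 1.0, -0.008, -0.0]
force: [-0.0, -0.3, -1.6]
grip_width: 0.319
grip_force: 100.2
[ 485.60915147 -225.28498488  254.7854666 ] [ 0.04385921 -0.53443598 -1.54026329]
```

View pics/c6.png

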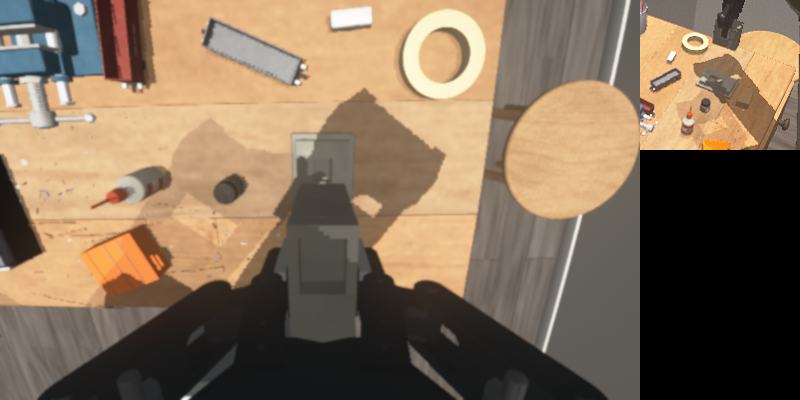

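Run:
```python
from h import *
import pickle
c=pickle.load(open('w6.pkl','rb'))
print([onz(c,u,223,222.6).round(1) for u in(288,356)],[onz(c,u,184,150.6).round(1) for u in(297,352)],[onz(c,u,133.5,8).round(1) for u in(292,354)])
```

```text
[array([ 519.1, -213.6,  222.6]), array([ 518.7, -238.9,  222.6])] [array([ 516.2, -210.9,  150.6]), array([ 515.7, -244.5,  150.6])] [array([ 536.3, -194.6,    8. ]), array([ 535.3, -260.4,    8. ])]
```

```bash
python3 -m creep '[[[0,-0.05,-1,0,0,0],[0,-0.05,-2,0,0,0],[0,-0.05,-3,0,0,0],[0,-0.05,-4,0,0,0],[0,-0.05,-4.3,0,0,0],[0,-0.05,-4.45,0,0,0],[0,-0.05,-4.6,0,0,0],[0,-0.05,-4.75,0,0,0],[0,-0.05,-4.9,0,0,0],[0,-0.05,-5,0,0,0],[0,-0.05,-5.1,0,0,0],[0,-0.05,-5.15,0,0,0],[0,-0.05,-5.2,0,0,0],[0,-0.05,-5.2,0,0,0],[0,-0.05,-5.2,0,0,0]]]'
```

```text
time_s: 9.97
eef_pos: [485.5, -227.8, 125.4]
ee_rot: [0.0, 1.0, -0.008, 0.0]
force: [-2.5, 2.0, 5.4]
grip_width: 0.314
grip_force: 101.4
```

```bash
python3 -m creep '[[[0,0,0,0,0,0],[0,0,0,0,0,0],[0,0,0,0,0,0],[0,0,0,0,0,0],[0,0,1,0,0,0],[0,0,2.2,0,0,0],[0,0,3.6,0,0,0],[0,0,5,0,0,0],[0,0,5.2,0,0,0],[0,0,5.2,0,0,0]]]' 50
python3 - <<'E'
from h import *
import pickle
c=cap('wrist');save(c,'w7.png');pickle.dump(c,open('w7.pkl','wb'))
cv2.imwrite('pics/c7.png',np.clip(cv2.resize(c['image'][100:250,250:400,::-1],None,fx=4,fy=4,interpolation=cv2.INTER_CUBIC)*1.5,0,255))
print(ctrl.sense()['eef_pos'],ctrl.sense()['force'])
E
```

```text
time_s: 10.8
eef_pos: [486.0, -228.1, 256.8]
ee_rot: [0.001, 1.0, -0.008, 0.002]
force: [-0.5, -0.4, -0.0]
grip_width: 0.587
grip_force: 0.0
[ 485.48845794 -227.74920626  254.69202943] [ 0.22772269 -0.68033402 -0.54605943][ WARN:0@0.993] global loadsave.cpp:1063 imwrite_ Unsupported depth image for selected encoder is fallbacked to CV_8U.
```

View pics/c7.png

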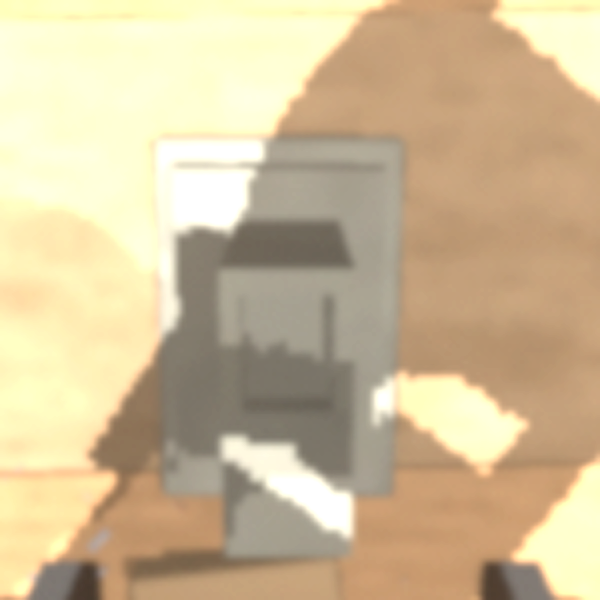

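Run:
```python
from h import *
import pickle
c=pickle.load(open('w7.pkl','rb'))
A=lambda u,v,z:onz(c,250+(u+.5)/4-.5,100+(v+.5)/4-.5,z)[:2].round(1)
print('top',A(218,267,92),A(353,267,92),A(350,556,92),A(225,556,92),'bot',A(232,222,20),A(340,222,20))
print('notch',A(242,295,92),A(333,295,92),A(333,410,92),A(242,410,92))
print('plinth',A(155,138,8),A(404,140,8),A(392,494,8),A(163,494,8))
```

```text
top [ 517. -215.] [ 516.5 -242.4] [ 452.7 -241.7] [ 453.2 -214.4] bot [ 515.9 -214.6] [ 515.5 -243. ]
notch [ 511.1 -219.7] [ 510.8 -238.3] [ 486.2 -238.2] [ 486.5 -219. ]
plinth [ 537.1 -194.1] [ 535.5 -260.8] [ 434.1 -258.4] [ 435.2 -191.5]
```

```bash
python3 -m creep '[[[-1.6,19.7,0,0,0,1.5],[-1.6,19.7,0,0,0,1.5],[-1.6,19.7,0,0,0,1.5],[-1.6,19.7,0,0,0,1.5],[-1.6,19.7,0,0,0,1.5],[-1.6,19.7,0,0,0,1.5],[-1.6,19.7,0,0,0,1.5],[-1.6,19.7,0,0,0,1.5],[-1.6,19.7,0,0,0,1.5],[-1.6,19.7,0,0,0,1.5],[-1.6,19.7,0,0,0,1.5],[-1.6,19.7,0,0,0,1.5],[-1.6,19.7,0,0,0,1.5],[-1.6,19.7,0,0,0,1.5],[-1.6,19.7,0,0,0,1.5]]]'
python3 - <<'E'
from h import *
import pickle
c=cap('wrist');save(c,'w8.png');pickle.dump(c,open('w8.pkl','wb'))
cv2.imwrite('pics/c8.png',cv2.resize(c['image'][100:300,220:420,::-1],None,fx=3,fy=3,interpolation=cv2.INTER_CUBIC))
E
```

```text
time_s: 12.1
eef_pos: [445.2, 264.3, 253.2]
ee_rot: [0.0, 0.998, 0.057, -0.001]
force: [0.7, 0.0, -0.5]
grip_width: 0.589
grip_force: 0.0
```

View pics/c8.png

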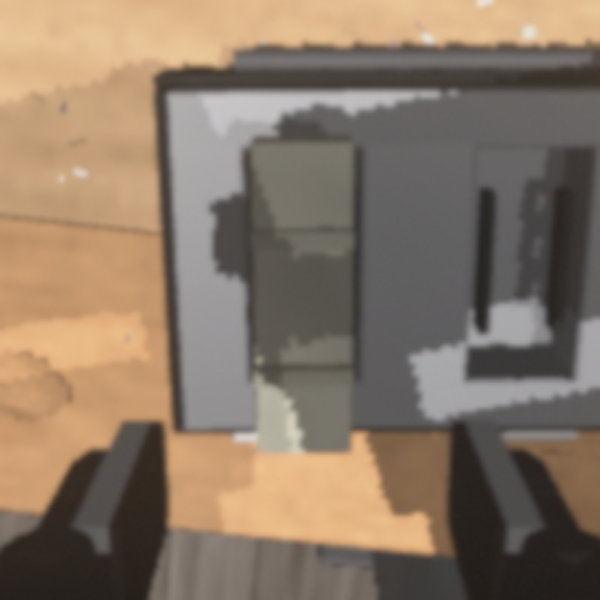

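The cap spans crop (250–355, 140) to (257–350, 451), and the fingers' midline at x≈307 matches its axis at x≈303. I'll descend and grip.

```bash
python3 - <<'E'
from h import *
import pickle
c=pickle.load(open('w8.pkl','rb'))
A=lambda u,v,z:onz(c,220+(u+.5)/3-.5,100+(v+.5)/3-.5,z)[:2].round(1)
print([A(*p,89) for p in((250,140),(355,140),(350,451),(257,451))])
E
python3 -m creep '[[[0,0,-1,0,0,0],[0,0,-2,0,0,0],[0,0,-3,0,0,0],[0,0,-4,0,0,0],[0,0,-4.7,0,0,0],[0,0,-5.1,0,0,0],[0,0,-5.24,0,0,0],[0,0,-5.24,0,0,0],[0,0,-5.24,0,0,0],[0,0,-5.24,0,0,0]]]'
python3 -m creep '[[[0,0,0,0,0,0],[0,0,0,0,0,0],[0,0,0,0,0,0],[0,0,0,0,0,0],[0,0,0,0,0,0],[0,0,0,0,0,0],[0,0,0,0,0,0],[0,0,0,0,0,0]]]' 15 100
```

```text
[array([489.1, 284. ]), array([492.3, 256.4]), array([402., 246.]), array([398.9, 273.3])]
time_s: 12.98
eef_pos: [446.0, 264.7, 124.7]
ee_rot: [-0.0, 0.998, 0.057, 0.001]
force: [-0.2, 0.4, 0.8]
grip_width: 0.584
grip_force: 0.0
time_s: 13.65
eef_pos: [445.7, 264.9, 124.5]
ee_rot: [-0.0, 0.998, 0.057, 0.001]
force: [-1.3, -1.9, 5.1]
grip_width: 0.315
grip_force: 97.9
```

```bash
python3 -m creep '[[[0.2,0.023,0,0,0,0],[0,0,0,0,0,0],[-0.2,-0.023,0.02,0,0,0],[0,0,0.06,0,0,0],[0.2,0.023,0.1,0,0,0],[0,0,0.14,0,0,0],[-0.2,-0.023,0.18,0,0,0],[0,0,0.22,0,0,0],[0.2,0.023,0.26,0,0,0],[0,0,0.3,0,0,0],[-0.2,-0.023,0.34,0,0,0]]]'
python3 -m creep '[[[0.2,0.023,0.03,0,0,0],[0.4,0.046,0.07,0,0,0],[0.2,0.023,0.11,0,0,0],[0,0,0.15,0,0,0],[0.2,0.023,0.19,0,0,0],[0.4,0.046,0.23,0,0,0],[0.2,0.023,0.27,0,0,0],[0,0,0.31,0,0,0],[0.2,0.023,0.35,0,0,0],[0.4,0.046,0.39,0,0,0],[0.2,0.023,0.43,0,0,0],[0,0,0.47,0,0,0],[0.2,0.023,0.51,0,0,0],[0.4,0.046,0.55,0,0,0],[0.2,0.023,0.59,0,0,0],[0,0,0.63,0,0,0],[0.2,0.023,0.67,0,0,0],[0.4,0.046,0.71,0,0,0],[0.2,0.023,0.75,0,0,0],[0.2,0.023,0.79,0,0,0]]]'
```

```text
time_s: 14.57
eef_pos: [441.9, 264.4, 132.4]
ee_rot: [-0.001, 0.998, 0.057, 0.003]
force: [10.7, 3.1, -5.6]
grip_width: 0.32
grip_force: 99.2
time_s: 16.23
eef_pos: [445.3, 264.6, 152.0]
ee_rot: [0.0, 0.998, 0.057, -0.0]
force: [0.3, -0.1, -1.8]
grip_width: 0.316
grip_force: 100.4
```

```bash
python3 -m creep '[[[0,0,1,0,0,0],[0,0,2.2,0,0,0],[0,0,3.4,0,0,0],[0,0,4,0,0,0],[1.59,-19.7,4.2,0,0,-1.49],[1.59,-19.7,4.2,0,0,-1.49],[1.59,-19.7,4.2,0,0,-1.49],[1.59,-19.7,4.2,0,0,-1.49],[1.59,-19.7,4.2,0,0,-1.49],[1.59,-19.7,4.2,0,0,-1.49],[1.59,-19.7,4.2,0,0,-1.49],[1.59,-19.7,4.2,0,0,-1.49],[1.59,-19.7,4.2,0,0,-1.49],[1.59,-19.7,4.2,0,0,-1.49],[1.59,-19.7,4.2,0,0,-1.49],[1.59,-19.7,4.2,0,0,-1.49],[1.59,-19.7,4.2,0,0,-1.49],[1.59,-19.7,4.2,0,0,-1.49],[1.59,-19.7,4.2,0,0,-1.49],[1.59,-19.7,4.2,0,0,-1.49]]]'
```

```text
time_s: 17.9
eef_pos: [485.2, -226.6, 256.9]
ee_rot: [-0.0, 1.0, -0.007, -0.0]
force: [-0.2, -0.1, -1.3]
grip_width: 0.314
grip_force: 100.5
```

```bash
python3 -m creep '[[[0,0,-0.5,0,0,0],[0,0,-1,0,0,0],[0,0,-1.2,0,0,0],[0,0,-1.4,0,0,0],[0,0,-1.55,0,0,0],[0,0,-1.7,0,0,0],[0,0,-1.85,0,0,0],[0,0,-1.95,0,0,0],[0,0,-2.05,0,0,0],[0,0,-2.15,0,0,0],[0,0,-2.22,0,0,0],[0,0,-2.3,0,0,0],[0,0,-2.3,0,0,0],[0,0,-2.3,0,0,0],[0,0,-2.3,0,0,0]]]'
```

```text
time_s: 19.15
eef_pos: [485.5, -228.0, 199.8]
ee_rot: [0.0, 1.0, -0.008, 0.001]
force: [0.5, -0.0, 3.2]
grip_width: 0.318
grip_force: 100.9
```

Contact came at the expected height, so I'll release and withdraw.

```bash
python3 -m creep '[[[0,0,-0.02,0,0,0],[0,0,-0.02,0,0,0],[0,0,-0.02,0,0,0],[0,0,-0.02,0,0,0],[0,0,-0.02,0,0,0],[0,0,1,0,0,0],[0,0,2.2,0,0,0],[0,0,3.6,0,0,0],[0,0,4,0,0,0],[-1,0,4.4,0,0,0],[-2,0,4.4,0,0,0],[-2,0,4.4,0,0,0],[-2,0,4.4,0,0,0]]]' 50
python3 - <<'E'
from h import *
import pickle
c=cap('wrist');pickle.dump(c,open('w9.pkl','wb'));t=cap('scene');p=cap('top')
o=np.zeros((600,800,3),np.uint8)
o[:,:440]=cv2.resize(c['image'][50:250,247:393,::-1],(440,600),interpolation=cv2.INTER_CUBIC)
o[:300,440:]=cv2.resize(t['image'][130:240,340:470,::-1],(360,300))
o[300:,440:]=cv2.resize(t['image'][255:350,285:399,::-1],(360,300))
cv2.imwrite('pics/c9.png',o);print(ctrl.sense()['eef_pos'])
E
```

```text
time_s: 20.23
eef_pos: [434.8, -227.8, 309.5]
ee_rot: [0.0, 1.0, -0.008, 0.0]
force: [0.1, 0.1, -0.2]
grip_width: 0.588
grip_force: 0.0
[ 435.7423887 -227.8166991  309.1077221]
```

View pics/c9.png

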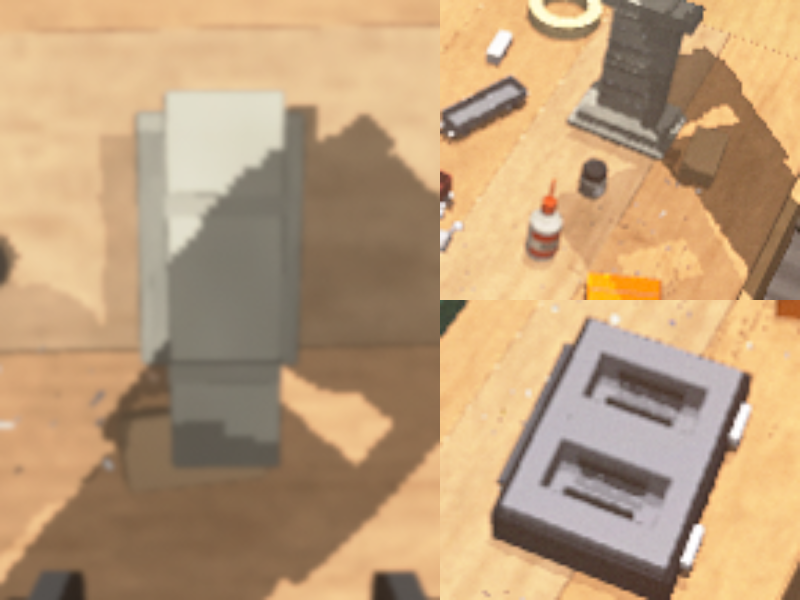

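Run:
```python
from h import *
import pickle
c=pickle.load(open('w9.pkl','rb'))
P=np.array([onz(c,247+(u+.5)*146/440-.5,50+(v+.5)/3-.5,164)[:2] for u,v in((165,92),(285,92),(280,466),(172,466))])
print(P.round(1),P.mean(0),np.linalg.norm(P[0]-P[3]),np.linalg.norm(P[0]-P[1]))
if abs(np.linalg.norm(P[0]-P[3])-92)<3: print(ctrl.finish_job())
```

```text
[[ 528.8 -215.6]
 [ 528.3 -243.1]
 [ 438.1 -241.9]
 [ 438.5 -214.2]] [ 483.4097576  -228.70965243] 90.24518942043194 27.426678020205397
the job is handed in; nothing more can be done
None
```

The column and cap are stacked on the foot with the insert down and the bystanders where they were in the last images, and the job was handed in at about 20 s; no verdict came back.

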